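# Slide the drip tray under the draining rack

## Task

Push the drip tray along the bench with the fingertips until it lies squarely and fully under the draining rack of candied chestnuts, its long sides level with the long sides of the rack. Keep the tray flat on the bench the whole way: do not lift or tip it. Leave the rack standing where it is and do not disturb the other things.

Things in the scene. Friction and masses are not known exactly. Their poses are not given: they have to be found in the camera images.
- drip_tray: loose, empty dark grey sheet pan, 240 x 160 mm, 18 mm high, 0.2 to 0.35 kg, on the bench off one of the rack's long sides (either one), turned a little. Upright walls, about 4 mm thick with the rolled rim; floor 2.4 mm thick; corners rounded to 18 mm. Origin: centre of its underside; x along its 240 mm length, y along its 160 mm width, z up
- rack: loose wire rack, 274 x 160 mm, about 1 kg, with brown candied chestnuts stuck on it in two rows within 38 mm of its long middle line, top at 60 mm. Lowest bars 24 mm above the bench (6 mm headroom for the tray), wires' top at 31 mm. Open below on both long sides. Origin: on the bench under its centre; x along its length, y across it (the tray goes in along y, from either side), z up
- rack_end (a point): middle of the rack's short side at its +x end, 134 mm from the rack's origin and 27 mm above the bench. Below each short side a sled leg of 6 mm rod stands on the bench along y; 262 mm clear between the two legs
- tray_stack: loose stack of round black fluted trays, 150 mm across, 55 mm high, standing off the rack's other long side; origin: centre of its underside. To be left alone
- filled_tray: round black fluted tray, 150 mm across, filled with gold-wrapped sweets, 37 mm high, standing well out to one side; origin: centre of its underside. To be left alone
- tub: clear open plastic tub, 80 x 110 mm, 60 mm high, standing well out to one side; origin: centre of its underside. To be left alone
- sweet: single loose gold-wrapped sweet, 36 mm across, 33 mm high, beyond the rack; origin: centre of its underside. To be left alone

How it is judged:
By the outcome, as a careful person would: the job done as asked, in the order asked, and still so for the second after the job is handed in, with the robot touching nothing.
It also fails if it takes over 72 s, if anything falls off the work surface, if the arm or the gripper's body presses on something with over 40 N, if the wrist force passes 120 N, or if a joint passes its speed limit or range.

## Robot

A 6-joint arm with a two-finger parallel gripper is mounted at the origin on the work surface. World frame = base frame: x ahead of the robot, y to its left, z up, the work surface at z = 0. Lengths are in m, angles in degrees, forces in N, time in s.
With the tool pointing down it reaches from about 0.3 to 0.75 m from the base axis. Payload 8.5 kg.
Tool frame: the origin (TCP) lies midway between the tips of the shut fingers; the grasp point (between the pads) lies 19 mm behind it; z points along the fingers, y is the direction in which the jaws open and shut (so a half turn about z gives the same grasp; the last joint's range is limited). The gripper opens to 85 mm and grips with 20 to 120 N. Pads are 22 mm wide; open, the fingers measure 114 mm over their backs; the gripper's body (76 mm by 85 mm) begins 54 mm behind the grasp point. The pads swing forward as they close: fully open they stand 13 mm farther back than shut.
Start: joints at [-76.622, 21.807, 74.336, -0, 83.858, -12.336], TCP at [0.239, -0.496, 0.231] pointing down, gripper open.
Joint ranges: [-178.18, 178.18], [-50.72, 133.34], [12.68, 142.11], [-81.47, 261.47], [9.98, 163.14], [-165.26, 165.26]. Speed limits (degrees/s): [136.94, 136.94, 180, 180, 180, 180].

## Interface

Orientations are given as a 3x3 rotation matrix whose columns are the frame's x, y, z axes.
In Python, from rig import env gives the robot as it stands.
- The arm moves only by the shell command python3 -m inch 'ROWS' [FORCE]. ROWS is text: rows parted by semicolons, each of 5 numbers parted by spaces: the finger opening in mm, from 0 to 85.4, then the shift along the tool's x, y, z in mm, then the turn about the tool's z in degrees. In form: jaw dx dy dz turn; .... A call has 1 to 10 rows; each row is the pose to reach, as a shift and turn from the pose commanded when the call began, along the tool's axes at that moment; what a row does not reach only later rows make up. A row lasts 1/8 s, in which the tool goes at most 62.5 mm and 10.7 degrees, less where a joint would pass 70% of its speed; a pose out of reach is approached as far as the arm can. A call with a gripper value outside its range is refused whole. The fingers move at their own pace and stop on an object; FORCE is the grip in N (left out, the last holds). Time passes only in rows, so rows that repeat a pose let the fingers close. It gives the time, the measured TCP pose, the force and the opening at its end, in the units of the state.
- env.observe(): the state, without advancing time (a new reading comes with each control period).
- env.get_image(name): name is "scene" or "top" or "wrist"; returns a dict with "color" (480x640x3 uint8, blue, green, red), "range_z" (480x640 float32, m along the optical axis (not along the pixel's ray), 0 where there is no reading), "fov_y" (degrees; the focal length in pixels is half the picture's height over the tangent of half this angle, whatever the lens; pixels are square), "cx", "cy" (the principal point, pixels), "R" (3x3) and "t" (3): a world point X has camera coordinates R X + t. Camera axes: x right, y down, z forward; pixel columns grow to the right and rows downward; lengths in m; the calibration is good to about 2 mm. A picture is of the moment at which its call begins.
- env.close_job(): hands the job in, once; it reports no verdict.
The state is a dict: "time_s": time; "q": joint angles; "qvel": joint speeds; "joint_efforts": joint torques, N m; "position": TCP position; "tool_rot": TCP orientation; "ft_force": force on the tool from outside, world axes, zero at the start; "wrist_torque": the same for the moment, N m; "grip_width": finger opening in m.
Only numpy, scipy, OpenCV 4.12 (cv2) and the standard library are available. Lean on these libraries where they do the work, as an engineer would, in place of code of your own. Each camera call takes 0.05 s, during which the arm holds its last target.

## Working session

There is one attempt and no reset: what is moved stays moved. The work goes in short steps, Python scripts to look and compute and a shell command to move; the robot and the scene stay as the last step left them, time stands still between calls to the robot, and variables do not carry over. Pictures are saved under pics/ and viewed, and the job is handed in when it is done.

```bash
ls; mkdir -p pics; python3 - <<'E'
from rig import env
import cv2,numpy as np,pickle
s=env.observe();print(s['time_s'],s['position'],s['tool_rot'],s['grip_width'])
for n in ['scene','top','wrist']:
    d=env.get_image(n);cv2.imwrite(f'pics/{n}0.png',d['color']);pickle.dump(d,open(f'pics/{n}0.pkl','wb'))
    print(n,d['fov_y'],d['cx'],d['cy'],d['R'],d['t'],(d['range_z']>0).mean())
E
```

```text
pics
0.0 [ 0.23854978 -0.49523515  0.23068232] [[ 9.00985053e-01  4.33849998e-01 -3.36846498e-04]
 [ 4.33849987e-01 -9.00983859e-01  1.50850356e-03]
 [ 3.50971009e-04 -1.50528001e-03 -9.99998805e-01]] 0.08542006340905527
scene 57.23402072584709 320.47585961091164 239.0465015944341 [[ 0.83078812  0.55653081 -0.00803433]
 [ 0.30710894 -0.47039479 -0.82729247]
 [-0.46419306  0.68483735 -0.56171399]] [-0.51850811 -0.13901793  1.53628433] 0.9958072916666667
top 50.12393968644334 329.2981229921767 237.6469596385416 [[-0.02172467 -0.99970881 -0.01050385]
 [-0.9893203   0.02301118 -0.14392996]
 [ 0.14412976  0.00726484 -0.98953213]] [0.01410209 0.60526504 1.2561685 ] 0.9960709635416667
wrist 61.90937390040388 314.99621587248294 239.303850997427 [[ 0.43351907 -0.90114328 -0.00141371]
 [-0.85669053 -0.41261952  0.30955851]
 [-0.27953989 -0.1329884  -0.95087935]] [-0.54958707 -0.03998554  0.38033307] 0.996181640625
```

View pics/top0.png

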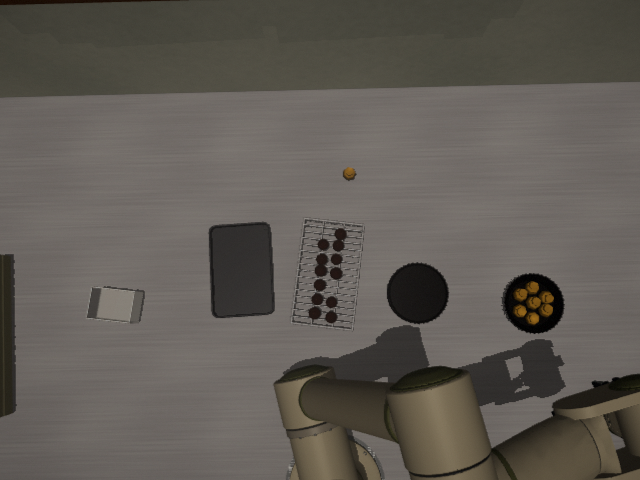

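View pics/scene0.png

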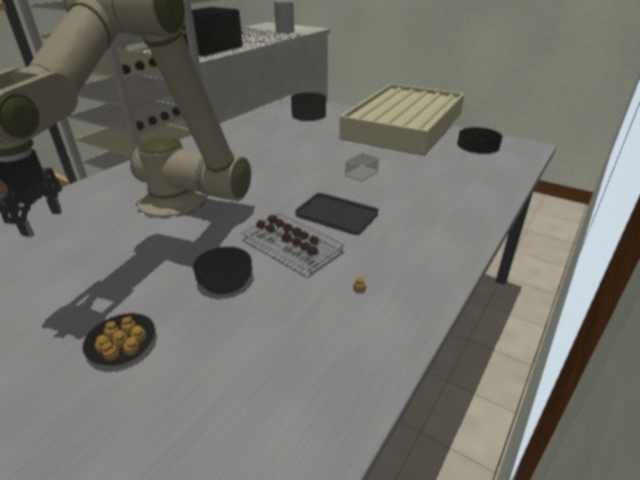

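The top view shows the tray at about (242,270), the rack at (328,274) and the stack at (417,293). The tray sits off the rack's +y side. The scene view agrees, with the sweet beyond the rack.

```bash
cat > h.py <<'E'
import cv2,numpy as np,pickle
from rig import env
def snap(n,tag):
    d=env.get_image(n);cv2.imwrite(f'pics/{tag}.png',d['color']);pickle.dump(d,open(f'pics/{tag}.pkl','wb'));return d
def f(d): return 240/np.tan(np.radians(d['fov_y']/2))
def cast(d,uv,z):
    uv=np.atleast_2d(np.asarray(uv,float)); R=np.array(d['R']);C=-R.T@np.array(d['t'])
    r=np.c_[(uv[:,0]-d['cx'])/f(d),(uv[:,1]-d['cy'])/f(d),np.ones(len(uv))]@R
    return C+r*((z-C[2])/r[:,2])[:,None]
def proj(d,X):
    c=np.atleast_2d(X)@np.array(d['R']).T+np.array(d['t'])
    return np.c_[c[:,0]/c[:,2]*f(d)+d['cx'],c[:,1]/c[:,2]*f(d)+d['cy']]
def rect(P):
    (c,s,a)=cv2.minAreaRect((P[:,:2]*1000).astype(np.float32))
    if s[0]<s[1]: s=s[::-1];a+=90
    return np.array(c),np.array(s),(a+90)%180-90
E
python3 - <<'E'
from h import *
d=pickle.load(open('pics/top0.pkl','rb'));g=cv2.cvtColor(d['color'],cv2.COLOR_BGR2GRAY)
m=np.zeros_like(g);m[200:340,195:285]=(g[200:340,195:285]<85)*255
n,l,s,_=cv2.connectedComponentsWithStats(m);k=1+np.argmax(s[1:,4]);print(s[k])
c=max(cv2.findContours((l==k).astype(np.uint8),0,1)[0],key=cv2.contourArea)[:,0]
print('tray',rect(cast(d,c,0.018)))
y,x=np.where(l==k);Z=d['range_z'];
print('tray depth heights')
R=np.array(d['R']);
def pt(u,v):
    z=Z[v,u];X=R.T@(np.array([(u-d['cx'])/f(d)*z,(v-d['cy'])/f(d)*z,z])-np.array(d['t']));return X
for u,v in [(242,270),(212,270),(270,230),(330,274),(321,270),(417,293),(349,174),(115,305),(533,303),(170,200)]: print((u,v),pt(u,v).round(3))
for p in [(305,219),(364,225),(353,330),(291,323)]: print(p,cast(d,p,0.031).round(3))
cv2.imwrite('pics/crop0.png',cv2.resize(d['color'][200:345,190:390],None,fx=4,fy=4,interpolation=cv2.INTER_CUBIC))
E
```

```text
[ 208  222   67   96 5903]
tray (array([533.69622803, 228.25201416]), array([241.31974792, 164.2077179 ]), 2.729909658432007)
tray depth heights
(242, 270) [0.532 0.229 0.001]
(212, 270) [0.533 0.306 0.009]
(270, 230) [0.635 0.156 0.003]
(330, 274) [0.513 0.001 0.043]
(321, 270) [0.523 0.023 0.058]
(417, 293) [ 0.461 -0.214  0.049]
(349, 174) [ 0.774 -0.054  0.029]
(115, 305) [0.449 0.557 0.002]
(533, 303) [ 0.43  -0.507  0.026]
(170, 200) [ 0.724  0.423 -0.004]
(305, 219) [[0.657 0.062 0.031]]
(364, 225) [[ 0.638 -0.089  0.031]]
(353, 330) [[ 0.373 -0.053  0.031]]
(291, 323) [[0.394 0.101 0.031]]
```

View pics/crop0.png

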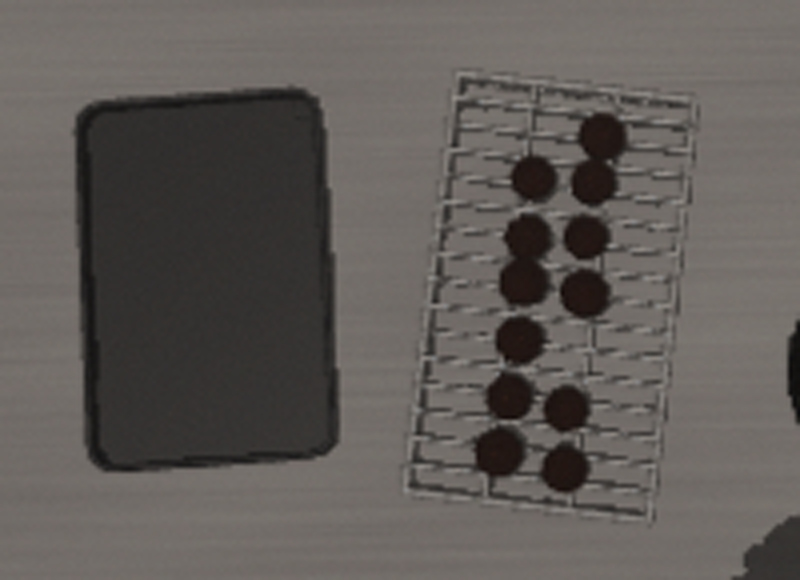

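View pics/wrist0.png

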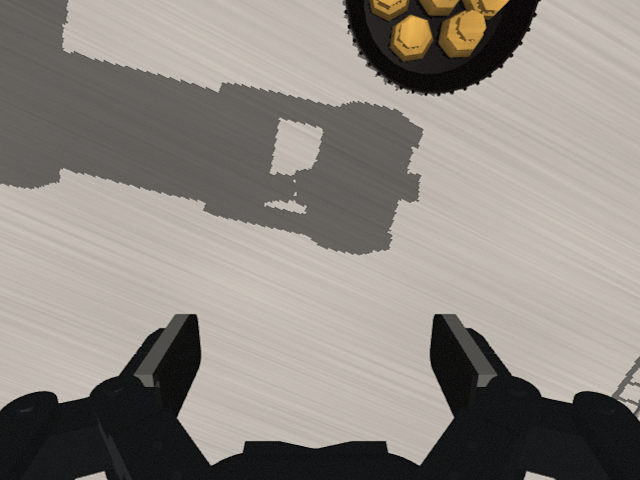

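```bash
python3 -m inch '85 20 -17 -10 -4; 85 60 -50 -25 -10; 85 100 -83 -40 -17; 85 140 -117 -55 -24; 85 180 -150 -70 -31; 85 220 -183 -85 -38; 85 260 -217 -100 -45; 85 300 -250 -115 -52; 85 340 -283 -130 -59; 85 370 -308 -140 -66'; python3 -c "
from h import *
s=env.observe();R=s['tool_rot'];print(R,(np.array([.52,.12,.38])-s['position'])@R*1000)"
```

```text
time_s: 1.4
position: [0.4388, -0.0556, 0.3719]
tool_rot: [[-0.035, 0.999, 0.001], [0.999, 0.035, -0.0], [-0.0, 0.001, -1.0]]
ft_force: [0.9, -1.0, 0.0]
grip_width: 0.0847
[[-3.50957361e-02  9.99383818e-01  5.23620584e-04]
 [ 9.99383945e-01  3.50958053e-02 -1.23663029e-04]
 [-1.41963716e-04  5.18957960e-04 -9.99999855e-01]] [172.59694675  87.32751326  -8.05970158]
```

```bash
python3 -m inch '85 40 20 -2 0; 85 80 40 -4 0; 85 120 60 -6 0; 85 155 80 -8 0; 85 172 87 -8 0; 85 172 87 -8 0;85 172 87 -8 0'; python3 -c "
from h import *
snap('wrist','w1');snap('top','top1')"
```

```text
time_s: 2.28
position: [0.5198, 0.1161, 0.3794]
tool_rot: [[-0.029, 1.0, -0.0], [1.0, 0.029, -0.0], [-0.0, -0.0, -1.0]]
ft_force: [-1.3, -0.9, -0.5]
grip_width: 0.0851
```

View pics/w1.png

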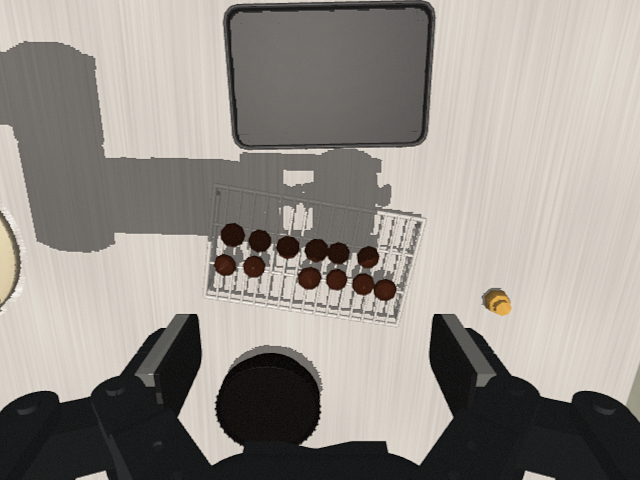

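The wrist view shows everything. The tray is at about (330,75), the rack corners near (218,184), (425,216), (397,325) and (206,297), and the stack at (269,400). I'll zoom in on the rack and measure.

```bash
python3 - <<'E'
from h import *
d=pickle.load(open('pics/w1.pkl','rb'));im=d['color'];g=cv2.cvtColor(im,cv2.COLOR_BGR2GRAY)
print(g[75,330],g[20,120],g[170,170],g[170,60])
cv2.imwrite('pics/w1r.png',cv2.resize(im[175:335,200:440],None,fx=3.3,fy=3.3,interpolation=cv2.INTER_CUBIC))
m=np.zeros_like(g);m[0:152,210:450]=(g[0:152,210:450]<130)*255
m=cv2.morphologyEx(m,cv2.MORPH_OPEN,np.ones((5,5)))
n,l,s,_=cv2.connectedComponentsWithStats(m);k=1+np.argmax(s[1:,4]);print(s[k])
c=max(cv2.findContours((l==k).astype(np.uint8),0,1)[0],key=cv2.contourArea)[:,0]
print('tray',rect(cast(d,c,0.018)))
E
```

```text
112 205 110 111
[  223     0   212   152 29738]
tray (array([533.02856445, 227.69168091]), array([238.56797791, 163.17945862]), 2.7157678604125977)
```

View pics/w1r.png

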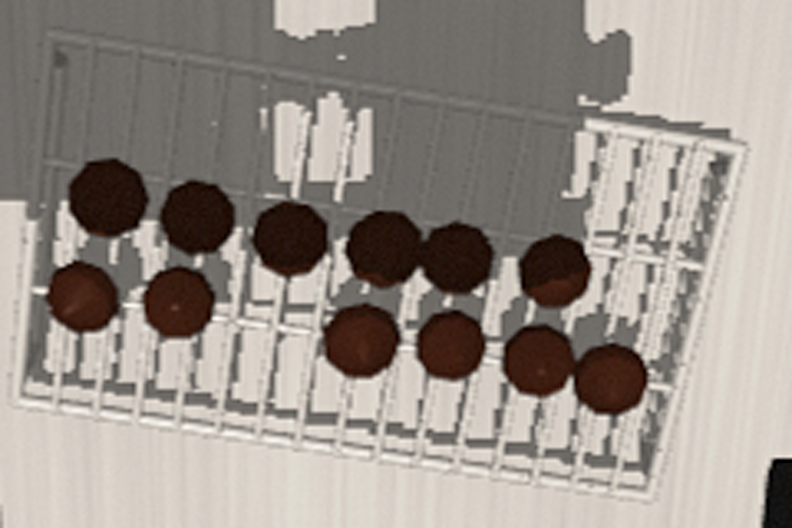

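```bash
cat >> h.py <<'E'
def tri(d1,u1,d2,u2):
    A=[];
    a=[];b=[]
    for d,u in((d1,u1),(d2,u2)):
        C=cast(d,u,0.)[0];O=-np.array(d['R']).T@np.array(d['t']);r=C-O;r/=np.linalg.norm(r)
        P=np.eye(3)-np.outer(r,r);a.append(P);b.append(P@O)
    return np.linalg.lstsq(np.vstack(a),np.hstack(b),rcond=None)[0]
def frame(K): # corners +x+y.. order: (-x,+y),(+x,+y),(+x,-y),(-x,-y)
    K=K[:,:2]*1000;c=K.mean(0);l=(K[1]+K[2]-K[0]-K[3])/2;w=(K[0]+K[1]-K[2]-K[3])/2
    return c.round(1),np.linalg.norm(l).round(1),np.linalg.norm(w).round(1),np.degrees(np.arctan2(l[1],l[0])).round(2),np.degrees(np.arctan2(-w[0],w[1])).round(2)
E
python3 - <<'E'
from h import *
d=pickle.load(open('pics/w1.pkl','rb'));t=pickle.load(open('pics/top0.pkl','rb'))
k=np.array([(48,32),(748,145),(655,500),(12,405)])/3.3+[200,175]-.35
kt=np.array([(457,68),(699,95),(653,523),(403,492)])/4+[190,200]-.38
kt=kt[[3,0,1,2]]
for i in range(4): print(tri(d,k[i],t,kt[i]).round(4))
for z in(.024,.0295,.031): print(z,'wrist',frame(cast(d,k,z)),'top',frame(cast(t,kt,z)))
# tray heights: corners via two views, far edge mids
for dd,n in((d,'w'),(t,'t')): pass
# stack and top comparison: stack centre top
E
```

```text
[0.3949 0.1028 0.0284]
[0.6648 0.0652 0.0233]
[ 0.6426 -0.0906  0.0263]
[ 0.3723 -0.0531  0.028 ]
0.024 wrist (array([518. ,   5.1]), np.float64(273.6), np.float64(158.7), np.float64(-7.72), np.float64(-8.04)) top (array([518.8,   6.1]), np.float64(273.2), np.float64(157.7), np.float64(-7.92), np.float64(-8.01))
0.0295 wrist (array([518. ,   7.2]), np.float64(270.6), np.float64(157.0), np.float64(-7.72), np.float64(-8.04)) top (array([518.4,   6. ]), np.float64(272.1), np.float64(157.1), np.float64(-7.92), np.float64(-8.01))
0.031 wrist (array([518. ,   7.8]), np.float64(269.8), np.float64(156.5), np.float64(-7.72), np.float64(-8.04)) top (array([518.3,   6. ]), np.float64(271.7), np.float64(156.9), np.float64(-7.92), np.float64(-8.01))
```

Two-view rack corners give z of about 26 mm, an outline of 272×158 mm, centre (518, 6) and yaw −8°. The tray is at (533, 228) with yaw +2.7°, and both views agree to about 1 mm. I'll go behind the tray's +y side with the fingers open and push along tool −x.

```bash
python3 -m inch '85 45 3 0 0; 85 90 6 0 0; 85 135 9 0 -1; 85 180 12 40 -1; 85 216 14 90 -1; 85 216 14 140 -1; 85 216 14 190 -1; 85 216 14 240 -1; 85 216 14 280 -1; 85 216 14 280 -1'; python3 - <<'E'
from h import *
s=env.observe();print(s['position'],s['tool_rot'].round(3),s['ft_force'],s['q'].round(1))
snap('wrist','w2');snap('top','top2')
E
```

```text
time_s: 3.62
position: [0.5267, 0.332, 0.0972]
tool_rot: [[-0.046, 0.999, -0.005], [0.999, 0.046, -0.002], [-0.002, -0.005, -1.0]]
ft_force: [1.0, -0.3, 0.6]
grip_width: 0.0856
[0.52672975 0.33203779 0.097162  ] [[-0.046  0.999 -0.005]
 [ 0.999  0.046 -0.002]
 [-0.002 -0.005 -1.   ]] [ 0.95348442 -0.26896197  0.55828161] [21.4 35.8 73.1 -0.  71.4 18.7]
```

View pics/w2.png

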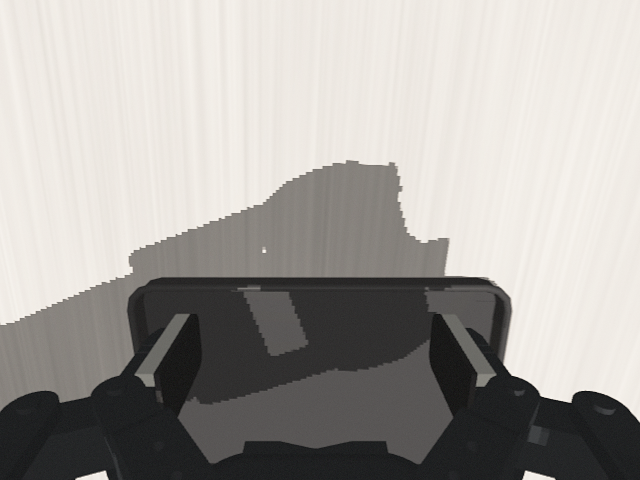

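View pics/top2.png

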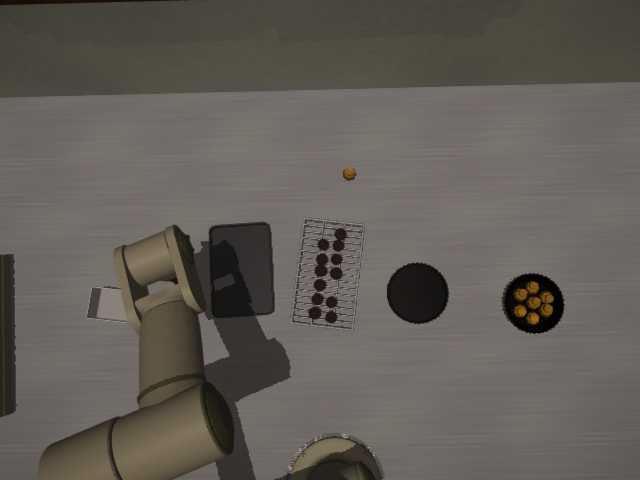

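The wrist view shows the tray's rear rim at row 280 and both fingers straddling its length. The top view shows the tray and rack unobstructed. I'll check the tip position from the wrist range image.

```bash
python3 - <<'E'
from h import *
d=pickle.load(open('pics/w2.pkl','rb'));Z=d['range_z'];R=np.array(d['R']);t=np.array(d['t'])
s=env.observe();T=s['tool_rot'];p=s['position']
u,v=np.meshgrid(np.arange(640),np.arange(480));P=np.stack([(u-d['cx'])/f(d)*Z,(v-d['cy'])/f(d)*Z,Z],-1)
W=(P-t)@R; L=(W-p)@T*1000
m=(Z>0)&(Z<.2)&(v>300)
L_=L[m];print(len(L_),L_[:,2].max())
for lo,hi in((-25,-20),(-20,-14),(-40,-25),(-60,-40)):
    q=L_[(L_[:,2]>lo)&(L_[:,2]<hi)]
    if len(q): print(lo,hi,len(q),q.min(0).round(1),q.max(0).round(1))
for (a,b) in [(187,316),(160,340),(195,320),(438,318),(455,330)]: print(a,b,L[b,a].round(1))
E
```

```text
49638 -8.215724335464772
-25 -20 1142 [-12.8 -58.3 -25. ] [ 10.8  54.6 -20. ]
-20 -14 1103 [-12.7 -57.5 -20. ] [ 10.8  54.  -14. ]
-40 -25 4225 [-12.6 -58.4 -40. ] [ 10.9  55.3 -25. ]
-60 -40 8569 [-12.9 -75.9 -60. ] [ 13.7  73.1 -40. ]
187 316 [  9.9 -46.1 -15. ]
160 340 [ 10.  -49.7 -30.2]
195 320 [  7.2 -44.2 -12.9]
438 318 [  9.2  41.1 -14.6]
455 330 [  9.6  44.2 -23. ]
```

```bash
python3 -m inch '85 0 0 40 0; 85 0 0 75 0; 85 0 0 92 0; 85 0 0 97 0; 85 0 0 101 0; 85 0 0 101 0; 85 0 0 101 0'; python3 -m inch '85 -4 0 0 0; 85 -8 0 0 0; 85 -10 0 0 0; 85 -10 0 0 0;85 -10 0 0 0'; python3 - <<'E'
from h import *
s=env.observe();print(s['position'].round(4),s['tool_rot'].round(3),s['ft_force'].round(1))
E
```

```text
time_s: 4.6
position: [0.528, 0.3335, -0.0009]
tool_rot: [[-0.047, 0.999, 0.001], [0.999, 0.047, 0.0], [0.0, 0.001, -1.0]]
ft_force: [0.2, 1.0, -0.3]
grip_width: 0.0852
time_s: 5.22
position: [0.5282, 0.3234, -0.0017]
tool_rot: [[-0.047, 0.999, 0.0], [0.999, 0.047, 0.0], [0.0, 0.0, -1.0]]
ft_force: [0.5, 0.1, 0.4]
grip_width: 0.0849
[ 0.5282  0.3234 -0.0017] [[-0.047  0.999  0.   ]
 [ 0.999  0.047  0.   ]
 [ 0.     0.    -1.   ]] [0.5 0.1 0.4]
```

```bash
python3 -m inch '85 -1 0 3 0; 85 -2 0 5 0; 85 -2 0 5 0;85 -2 0 5 0'; cat > plan.py <<'E'
from h import *
def plan(tray,yaw,wps,off=91.5):
    s=env.observe();T=s['tool_rot'];p=s['position']*1000;ty=np.degrees(np.arctan2(T[1,0],T[0,0]))
    for (x,y,a) in wps:
        r=np.radians(a);g=np.array([x-off*np.sin(r),y+off*np.cos(r),p[2]])
        L=(g-p)@T;print(np.r_[L,-(a+90-ty)].round(1))
E
python3 - <<'E'
from plan import *
s=env.observe();print(s['position'],s['ft_force'].round(1))
rk=np.array([518.2,6.]);ra=-7.95;r=np.radians(ra);X=np.array([np.cos(r),np.sin(r)]);Y=np.array([-X[1],X[0]])
t0=np.array([533.2,228.]);rel=t0-rk;print(rel@X,rel@Y)
xs0,ys0=rel@X,rel@Y
w=[]
for k in range(0,11):
    dd=k*10;a=2.7+(ra-2.7)*k/10
    y=ys0-dd; x=xs0+ 10*(1-(1-k/10)**2)
    w.append((*(rk+x*X+y*Y),a))
plan(None,None,w)
E
```

```text
time_s: 5.72
position: [0.5283, 0.3214, -0.0066]
tool_rot: [[-0.047, 0.999, 0.0], [0.999, 0.047, 0.0], [0.0, 0.0, -1.0]]
ft_force: [0.5, -0.8, -0.4]
grip_width: 0.085
[ 0.52831767  0.32139223 -0.0066483 ] [ 0.5 -0.8 -0.4]
-15.848733361591396 221.9410229111175
[-2.   0.5 -0.   0. ]
[-12.2   2.2  -0.    1.1]
[-22.4   3.7  -0.    2.1]
[-32.6   5.   -0.    3.2]
[-42.8   6.2  -0.    4.3]
[-52.9   7.1  -0.    5.3]
[-63.1   7.8  -0.    6.4]
[-73.3   8.3  -0.    7.5]
[-83.4   8.7  -0.    8.5]
[-93.6   8.8  -0.    9.6]
[-103.7    8.7   -0.    10.7]
```

```bash
python3 -m inch '85 -6 1 0 0.5; 85 -12 2 0 1.1; 85 -17 3 0 1.6; 85 -22.4 3.7 0 2.1; 85 -27.5 4.4 0 2.7; 85 -32.6 5 0 3.2; 85 -37.7 5.6 0 3.7; 85 -42.8 6.2 0 4.3; 85 -48 6.7 0 4.8; 85 -53 7 0 5.3'; cat > meas.py <<'E'
from h import *
import sys
d=snap('top',sys.argv[1]);g=cv2.cvtColor(d['color'],cv2.COLOR_BGR2GRAY)
s=env.observe();print(s['time_s'],s['position'].round(4),s['tool_rot'][:,0].round(3),s['ft_force'].round(1))
cv2.imwrite('pics/'+sys.argv[1]+'c.png',cv2.resize(d['color'][200:345,190:390],None,fx=4,fy=4,interpolation=cv2.INTER_CUBIC))
E
python3 meas.py top3
```

```text
time_s: 6.98
position: [0.5378, 0.2684, -0.0066]
tool_rot: [[0.046, 0.999, 0.0], [0.999, -0.046, 0.0], [0.0, 0.0, -1.0]]
ft_force: [-0.5, 1.7, 0.5]
grip_width: 0.0849
7.025 [ 0.5379  0.2679 -0.0067] [ 0.046  0.999 -0.   ] [ 1.9  0.1 -0.2]
```

View pics/top3c.png

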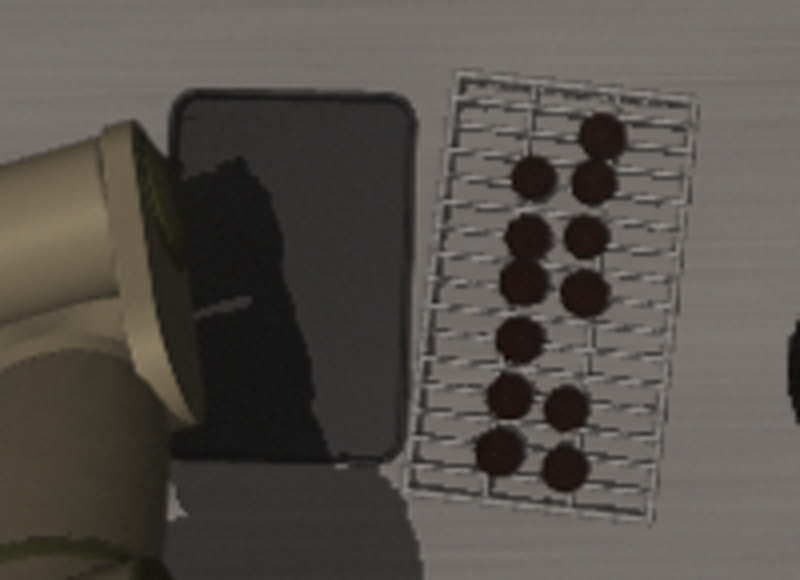

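The tray has moved and turned with the fingers. Its leading edge runs from crop (415,120) to (406,440), just short of the rack. I'll measure its pose against the plan.

```bash
python3 - <<'E'
from h import *
d=pickle.load(open('pics/top3.pkl','rb'));g=cv2.cvtColor(d['color'],cv2.COLOR_BGR2GRAY).astype(float)
def sub(p): return np.array(p)/4+[190,200]-.38
# leading edge: per row, rightmost threshold crossing (dark->bench), rows crop 130..370
P=[]
for v in range(234,290):
    row=g[v,280:300]; 
    for i in range(len(row)-1):
        if row[i]<75<=row[i+1]: P.append((280+i+(75-row[i])/(row[i+1]-row[i]),v));break
W=cast(d,P,.018)*1000;a=np.polyfit(W[:,0],W[:,1],1);print(len(P),'lead yaw',np.degrees(np.arctan(a[0])),a)
# top edge
P=[]
for u in range(240,286):
    col=g[215:235,u]
    for i in range(len(col)-1):
        if col[i]>=75>col[i+1]: P.append((u,215+i+(col[i]-75)/(col[i]-col[i+1])));break
W2=cast(d,P,.018)*1000;b=np.polyfit(W2[:,1],W2[:,0],1);print(len(P),'end yaw',-np.degrees(np.arctan(b[0])))
# corner -> centre
A=np.array([[-a[0],1],[1,-b[0]]]);c=np.linalg.solve(A,[a[1],b[1]])
y=np.arctan(a[0]);X=np.array([np.cos(y),np.sin(y)]);Y=np.array([-X[1],X[0]]);C=c-120*X+80*Y;print('corner',c,'centre',C)
s=env.observe();print('tool rel',(s['position'][:2]*1000-C)@X,(s['position'][:2]*1000-C)@Y)
E
```

```text
56 lead yaw -2.230680909593091 [-3.89524092e-02  1.16882260e+02]
46 end yaw -2.784298173008623
corner [650.34567948  91.54972863] centre [533.55044477 176.15985301]
tool rel 0.7730723933373246 91.87595897950592
```

The contact offset is 91.9 mm and the pose matches the plan within 1 mm. I'll work out the rest of the path.

```bash
python3 - <<'E'
from plan import *
rk=np.array([518.2,6.]);ra=-7.95;r=np.radians(ra);X=np.array([np.cos(r),np.sin(r)]);Y=np.array([-X[1],X[0]])
rel=np.array([533.5,176.2])-rk;x0,y0=rel@X,rel@Y;print(x0,y0)
w=[]
for y in [160,150,140,130,120,100,80,60,40,20,10,0]:
    q=(y0-y)/y0;a=-2.6+(ra+2.6)*min(1,(y0-y)/50)
    x=x0*(1-q)**1.3
    w.append((*(rk+x*X+y*Y),a))
plan(None,None,w,91.9)
E
```

```text
-8.387216833431953 170.68035796127506
[-10.7   1.3   0.    1.1]
[-20.7   2.7   0.    2.2]
[-30.8   4.1   0.    3.2]
[-40.9   5.5   0.    4.3]
[-51.1   6.7   0.    5.3]
[-71.1   6.    0.    5.3]
[-91.1   5.2   0.    5.3]
[-111.1    4.3    0.     5.3]
[-131.1    3.4    0.     5.3]
[-151.1    2.3    0.     5.3]
[-161.1    1.7    0.     5.3]
[-171.1    0.9    0.     5.3]
```

```bash
python3 -m inch '85 -5 0.6 0 0.5; 85 -10.7 1.3 0 1.1; 85 -15.7 2 0 1.6; 85 -20.7 2.7 0 2.2; 85 -25.7 3.4 0 2.7; 85 -30.8 4.1 0 3.2; 85 -36 4.8 0 3.8; 85 -41 5.5 0 4.3; 85 -46 6.1 0 4.8; 85 -51 6.7 0 5.3'; python3 meas.py top4; python3 - <<'E'
from plan import *
rk=np.array([518.2,6.]);ra=-7.95;r=np.radians(ra);X=np.array([np.cos(r),np.sin(r)]);Y=np.array([-X[1],X[0]])
plan(0,0,[(*(rk-4*y/120*X+y*Y),ra) for y in(120,100,80,60,40,20,0)],91.9)
E
```

```text
time_s: 8.28
position: [0.5422, 0.2172, -0.0067]
tool_rot: [[0.138, 0.99, 0.0], [0.99, -0.138, 0.0], [0.0, 0.0, -1.0]]
ft_force: [0.3, 1.4, 0.7]
grip_width: 0.0846
8.325 [ 0.5423  0.2167 -0.0067] [ 0.138  0.99  -0.   ] [ 0.3 -0.3  0.2]
[-0.1  1.3 -0.  -0. ]
[-20.1   2.    0.   -0. ]
[-40.1   2.6   0.   -0. ]
[-60.1   3.3   0.   -0. ]
[-80.1   4.    0.   -0. ]
[-100.1    4.6    0.    -0. ]
[-120.1    5.3    0.    -0. ]
```

View pics/top4c.png

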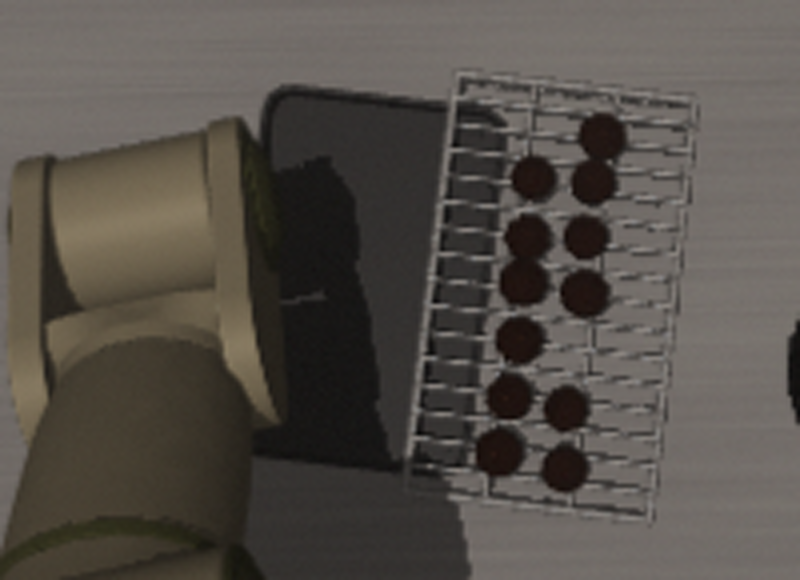

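The tray is entering under the rack, parallel to it. I'll check its centring from the exposed +x end edge before continuing.

```bash
python3 - <<'E'
from h import *
d=pickle.load(open('pics/top4.pkl','rb'));g=cv2.cvtColor(d['color'],cv2.COLOR_BGR2GRAY).astype(float)
rk=np.array([518.2,6.]);r=np.radians(-7.95);X=np.array([np.cos(r),np.sin(r)]);Y=np.array([-X[1],X[0]])
P=[]
for u in range(266,300):
    col=g[212:240,u]
    for i in range(len(col)-1):
        if col[i]>=75>col[i+1]: P.append((u,212+i+(col[i]-75)/(col[i]-col[i+1])));break
W=cast(d,P,.018)[:,:2]*1000-rk;L=np.c_[W@X,W@Y];b=np.polyfit(L[:,1],L[:,0],1);print(len(P),'yaw rel',-np.degrees(np.arctan(b[0])),'x end mean',L[:,0].mean(),'-> centre x',L[:,0].mean()-120, L[:,1].min(),L[:,1].max())
E
```

```text
34 yaw rel 0.02938640319883824 x end mean 115.19252260023914 -> centre x -4.807477399760856 89.40990538964238 175.89560453930278
```

Relative yaw is 0.0° and the tray is 4.8 mm off in x, as planned. I'll continue with a slight sideways drift.

```bash
python3 -m inch '85 -5 0.3 0 0; 85 -12 0.7 0 0; 85 -20 1.1 0 0; 85 -28 1.5 0 0; 85 -36 1.9 0 0; 85 -44 2.3 0 0; 85 -52 2.7 0 0; 85 -60 3 0 0; 85 -66 3.3 0 0; 85 -70 3.5 0 0'; python3 -m inch '85 -5 0.3 0 0; 85 -10 0.6 0 0; 85 -15 0.9 0 0; 85 -20 1.2 0 0; 85 -25 1.4 0 0; 85 -30 1.6 0 0;85 -30 1.6 0 0'; python3 meas.py top5; python3 - <<'E'
from plan import *
rk=np.array([518.2,6.]);ra=-7.95;r=np.radians(ra);X=np.array([np.cos(r),np.sin(r)]);Y=np.array([-X[1],X[0]])
plan(0,0,[(*(rk+y*Y),ra) for y in(20,0)],91.9)
snap('wrist','w5')
E
```

```text
time_s: 9.57
position: [0.536, 0.1473, -0.0067]
tool_rot: [[0.137, 0.991, 0.0], [0.991, -0.137, 0.0], [0.0, 0.0, -1.0]]
ft_force: [0.9, 1.2, 0.0]
grip_width: 0.085
time_s: 10.45
position: [0.5334, 0.1173, -0.0067]
tool_rot: [[0.138, 0.99, -0.0], [0.99, -0.138, -0.0], [-0.0, -0.0, -1.0]]
ft_force: [-0.6, 0.8, -0.2]
grip_width: 0.0852
10.5 [ 0.5335  0.1175 -0.0067] [ 0.137  0.991 -0.   ] [-0.2  1.5 -0.1]
[-0.6  0.3  0.   0.1]
[-20.6   0.3   0.    0.1]
```

View pics/top5c.png

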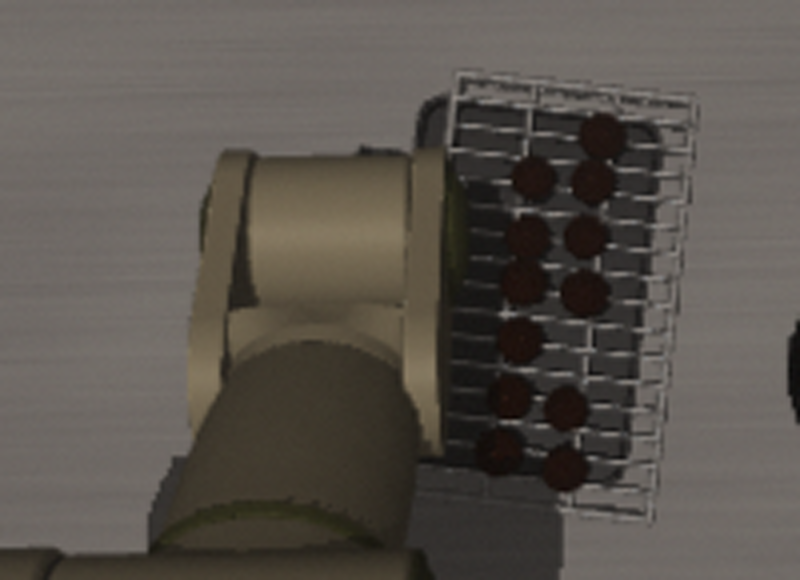

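View pics/w5.png

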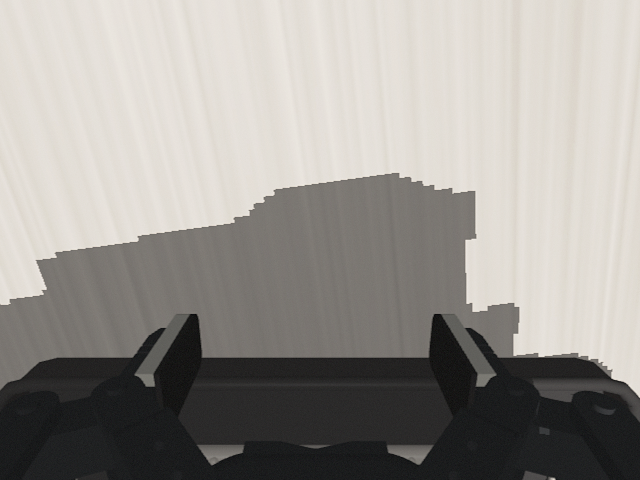

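The tray's far edge is 20 mm short of flush and its end margins are even. I'll go on slowly.

```bash
python3 -m inch '85 -4 0.1 0 0; 85 -8 0.2 0 0; 85 -12 0.3 0 0; 85 -15 0.3 0 0; 85 -17 0.3 0 0; 85 -17 0.3 0 0'; python3 meas.py top6; python3 - <<'E'
from h import *
snap('wrist','w6')
d=pickle.load(open('pics/top6.pkl','rb'))
cv2.imwrite('pics/top6d.png',cv2.resize(d['color'][205:340,270:375],None,fx=4.4,fy=4.4,interpolation=cv2.INTER_CUBIC))
E
```

```text
time_s: 11.3
position: [0.5314, 0.1006, -0.0067]
tool_rot: [[0.137, 0.991, -0.0], [0.991, -0.137, -0.0], [-0.0, -0.0, -1.0]]
ft_force: [0.6, 0.4, 0.2]
grip_width: 0.085
11.35 [ 0.5314  0.1007 -0.0067] [ 0.137  0.991 -0.   ] [0.3 0.4 0. ]
```

View pics/top6d.png

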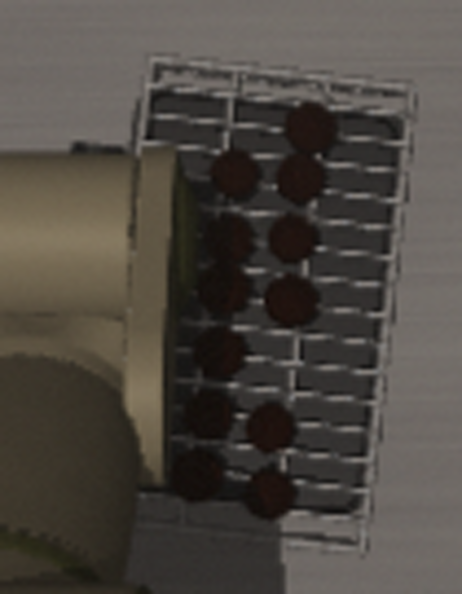

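View pics/w6.png

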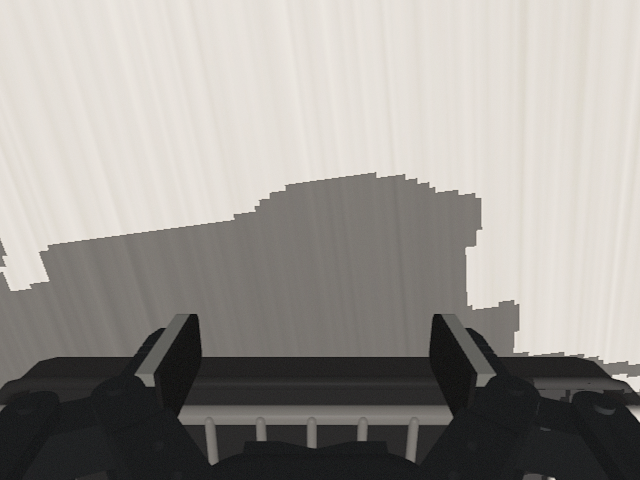

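The wrist view shows the tray wall edge at row ~357 and the rack rail at rows ~403–425, between the fingers. I'll measure the remaining overhang.

```bash
python3 - <<'E'
from h import *
d=pickle.load(open('pics/w6.pkl','rb'));g=cv2.cvtColor(d['color'],cv2.COLOR_BGR2GRAY)
s=env.observe();T=s['tool_rot'];p=s['position']
for u in (240,287,380): print(u,[(v,int(g[v,u])) for v in range(350,432,2)])
Z=d['range_z']
for v in (345,352,360,370,380,386,390,396,402,408,414,420,424):
    P=np.array([(287-d['cx'])/f(d),(v-d['cy'])/f(d),1])*Z[v,287];W=(P-np.array(d['t']))@np.array(d['R']);print(v,((W-p)@T*1000).round(1),(W[2]*1000).round(1))
E
```

```text
240 [(350, 119), (352, 119), (354, 119), (356, 113), (358, 36), (360, 31), (362, 34), (364, 35), (366, 33), (368, 34), (370, 37), (372, 32), (374, 34), (376, 30), (378, 40), (380, 39), (382, 45), (384, 51), (386, 43), (388, 39), (390, 43), (392, 43), (394, 42), (396, 43), (398, 42), (400, 44), (402, 39), (404, 46), (406, 93), (408, 104), (410, 110), (412, 116), (414, 119), (416, 132), (418, 128), (420, 123), (422, 126), (424, 111), (426, 42), (428, 46), (430, 43)]
287 [(350, 116), (352, 116), (354, 116), (356, 111), (358, 35), (360, 35), (362, 33), (364, 37), (366, 33), (368, 30), (370, 33), (372, 31), (374, 34), (376, 31), (378, 37), (380, 43), (382, 46), (384, 51), (386, 44), (388, 40), (390, 39), (392, 44), (394, 41), (396, 44), (398, 41), (400, 43), (402, 43), (404, 46), (406, 93), (408, 101), (410, 111), (412, 116), (414, 119), (416, 137), (418, 130), (420, 124), (422, 124), (424, 109), (426, 44), (428, 41), (430, 40)]
380 [(350, 122), (352, 120), (354, 119), (356, 114), (358, 35), (360, 34), (362, 31), (364, 35), (366, 33), (368, 35), (370, 36), (372, 34), (374, 39), (376, 31), (378, 37), (380, 39), (382, 47), (384, 53), (386, 43), (388, 41), (390, 45), (392, 42), (394, 42), (396, 44), (398, 44), (400, 42), (402, 44), (404, 43), (406, 93), (408, 104), (410, 110), (412, 113), (414, 120), (416, 135), (418, 127), (420, 123), (422, 121), (424, 108), (426, 38), (428, 43), (430, 44)]
345 [ -8.6 -10.8  -6.4] -0.3
352 [-12.2 -10.9  -5.7] -1.0
360 [-14.2 -10.8  -8.2] 1.5
370 [-13.8 -10.3 -15.1] 8.4
380 [-11.3  -9.7 -24.2] 17.5
386 [-13.   -9.6 -25.2] 18.5
390 [-27.5 -11.   -9.1] 2.4
396 [-30.2 -11.1  -9.4] 2.7
402 [-33.8 -11.2  -8.5] 1.8
408 [-14.7  -9.1 -34.1] 27.4
414 [-16.   -9.  -35.3] 28.6
420 [-17.2  -8.9 -36.7] 30.0
424 [-18.9  -9.  -36.6] 29.9
```

```bash
python3 - <<'E'
from h import *
d=pickle.load(open('pics/w6.pkl','rb'))
s=env.observe();T=s['tool_rot'];p=s['position']
def c(u,v,z): return ((cast(d,(u,v),z)[0]-p)@T*1000).round(1)[0]
for u in(240,287,380): print(c(u,357,0),c(u,378,.018),'inner',c(u,386,.018),'rack',[c(u,405,z) for z in(.024,.0255,.027,.0275)])
E
```

```text
-13.9 -10.1 inner -13.4 rack [np.float64(-16.4), np.float64(-15.1), np.float64(-13.8), np.float64(-13.4)]
-13.9 -10.1 inner -13.4 rack [np.float64(-16.4), np.float64(-15.1), np.float64(-13.8), np.float64(-13.4)]
-13.9 -10.1 inner -13.4 rack [np.float64(-16.4), np.float64(-15.1), np.float64(-13.8), np.float64(-13.4)]
```

The overhang is about 2–3 mm, in line with the plan. I'll push 3 mm more and watch the force.

```bash
python3 -m inch '85 -1 0.1 0 0; 85 -2 0.2 0 0; 85 -3 0.2 0 0; 85 -3 0.2 0 0; 85 -3 0.2 0 0'; python3 -m inch '85 4 0 0 0; 85 12 0 0 0; 85 25 0 0 0; 85 40 0 0 0; 85 40 0 -40 0; 85 40 0 -90 0; 85 40 0 -150 0; 85 40 0 -210 0; 85 40 0 -260 0; 85 40 0 -300 0';  python3 -m inch '85 0 0 0 0; 85 -40 0 0 0; 85 -90 0 -20 0; 85 -140 0 -40 0; 85 -160 0 -50 0; 85 -160 0 -50 0;85 -160 0 -50 0;85 -160 0 -50 0'; python3 -c "
from h import *
snap('wrist','w7');d=snap('top','top7')
print(env.observe()['position'],env.observe()['time_s'])"
```

```text
time_s: 12.02
position: [0.5312, 0.0978, -0.0067]
tool_rot: [[0.137, 0.991, -0.0], [0.991, -0.137, -0.0], [-0.0, -0.0, -1.0]]
ft_force: [0.2, -0.2, -0.4]
grip_width: 0.0849
time_s: 13.28
position: [0.5365, 0.1385, 0.2958]
tool_rot: [[0.136, 0.991, 0.002], [0.991, -0.136, 0.0], [0.0, 0.002, -1.0]]
ft_force: [0.7, 0.8, -0.2]
grip_width: 0.0849
time_s: 14.28
position: [0.5147, -0.0199, 0.3425]
tool_rot: [[0.136, 0.991, -0.001], [0.991, -0.136, 0.001], [0.0, -0.001, -1.0]]
ft_force: [-0.7, -1.3, 0.0]
grip_width: 0.0845
[ 0.51478994 -0.02021574  0.34287216] 14.375
```

View pics/w7.png

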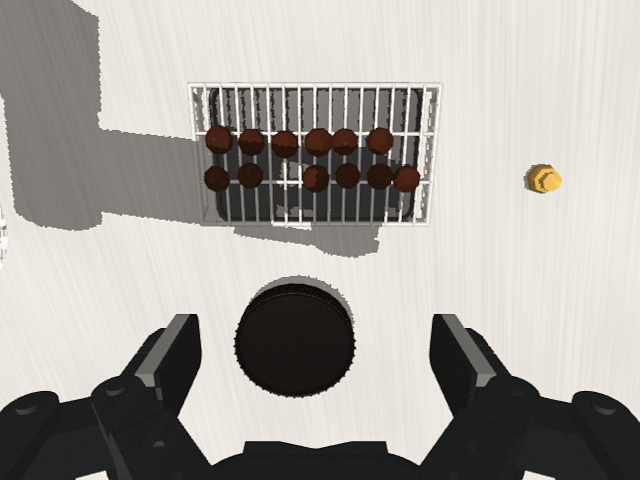

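View pics/top7.png

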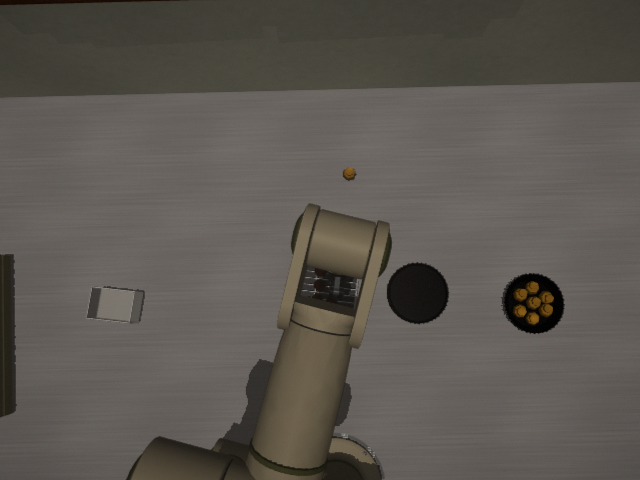

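The wrist view shows the tray under the rack (rack x 188–440, y 83–226; tray about 210–422, 87–221). I'll zoom in to measure.

```bash
python3 - <<'E'
from h import *
d=pickle.load(open('pics/w7.pkl','rb'))
cv2.imwrite('pics/w7a.png',cv2.resize(d['color'][75:235,180:450],None,fx=2.95,fy=2.95,interpolation=cv2.INTER_CUBIC))
a=d['color'][75:112,190:310];b=d['color'][195:235,190:310]
cv2.imwrite('pics/w7b.png',np.vstack([cv2.resize(x,(780,260),interpolation=cv2.INTER_NEAREST) for x in(a,b)]))
E
```

```text
(no output)
```

View pics/w7a.png

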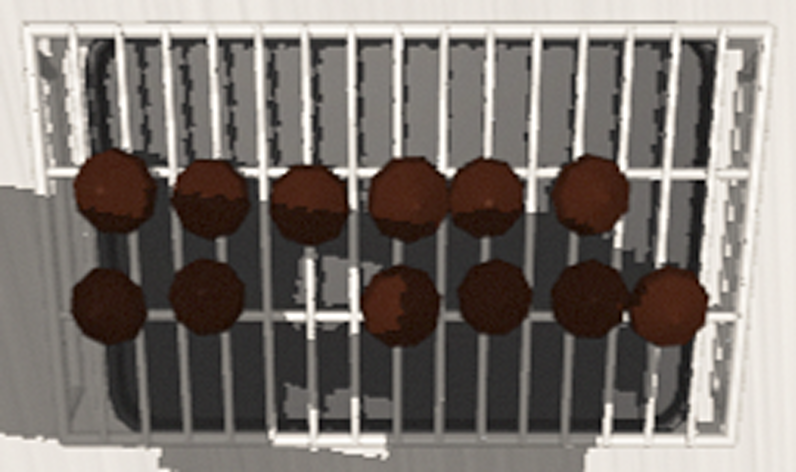

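View pics/w7b.png

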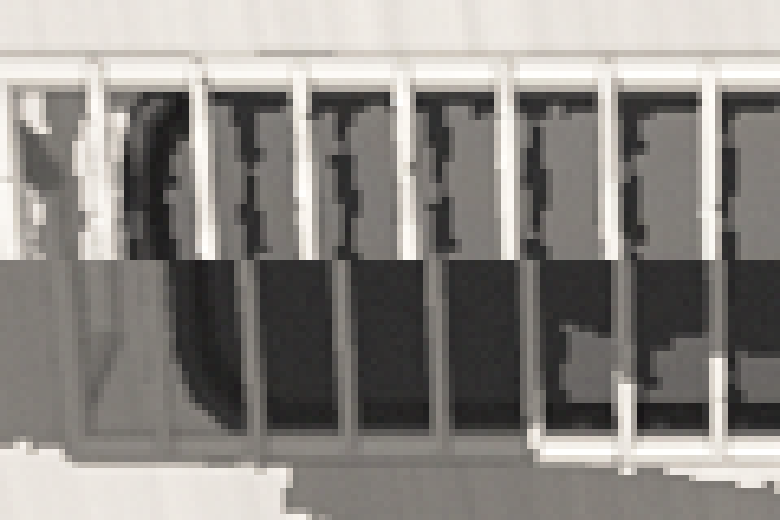

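The -y wall of the tray ends right under the -y rail, and the +y wall is hidden by its rail. I'll take closer looks from just outside each long side.

```bash
python3 -m inch '85 30 0 30 0; 85 60 0 70 0; 85 75 0 110 0; 85 75 0 130 0; 85 75 0 130 0;85 75 0 130 0;85 75 0 130 0'; python3 -c "
from h import *
snap('wrist','w8')"; python3 -m inch '85 -50 0 -30 0; 85 -100 0 -30 0; 85 -150 0 0 0; 85 -190 0 0 0; 85 -215 0 0 0;85 -215 0 0 0;85 -215 0 0 0;85 -215 0 0 0'; python3 -c "
from h import *
snap('wrist','w9')"
```

```text
time_s: 15.25
position: [0.5255, 0.0532, 0.2144]
tool_rot: [[0.137, 0.991, 0.002], [0.991, -0.137, -0.0], [0.0, 0.002, -1.0]]
ft_force: [0.1, -0.2, 0.3]
grip_width: 0.0852
time_s: 16.3
position: [0.4957, -0.1587, 0.2136]
tool_rot: [[0.136, 0.991, 0.0], [0.991, -0.136, -0.0], [0.0, 0.0, -1.0]]
ft_force: [1.0, 0.2, -1.2]
grip_width: 0.0848
```

View pics/w8.png

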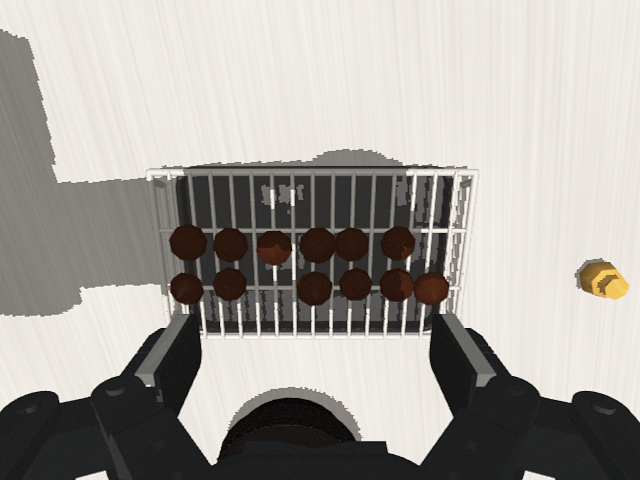

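View pics/w9.png

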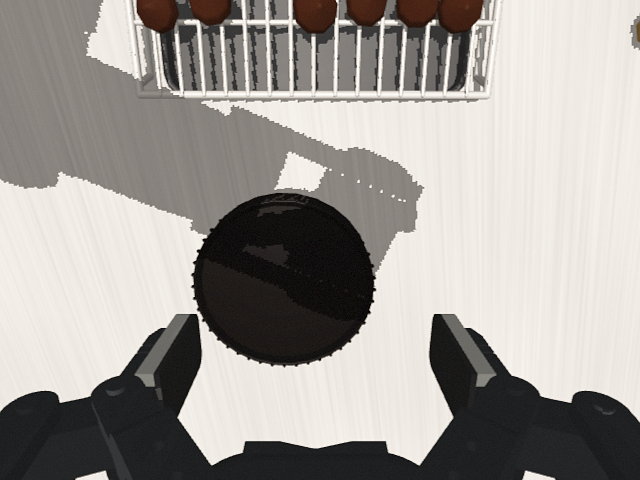

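```bash
python3 - <<'E'
from h import *
d=pickle.load(open('pics/w8.pkl','rb'));e=pickle.load(open('pics/w9.pkl','rb'))
a=d['color'][155:185,300:430];b=e['color'][80:110,240:370]
cv2.imwrite('pics/z8.png',np.vstack([cv2.resize(x,(780,180*1),interpolation=cv2.INTER_NEAREST) for x in(a,d['color'][155:185,150:280],b)]))
for n,dd,us in(('8',d,(280,342,425)),('9',e,(240,320,400))):
    g=cv2.cvtColor(dd['color'],cv2.COLOR_BGR2GRAY)
    r0=158 if n=='8' else 82
    C=-np.array(dd['R']).T@np.array(dd['t']);print('cam',C.round(3))
    for u in us: print(n,u,r0,g[r0:r0+24,u])
E
```

```text
cam [0.536 0.132 0.357]
8 280 158 [232 230 181 116 124 127 129 124  47  45  74 127 134 139 150 132 126 108
  50  46  48  51  49  50]
8 342 158 [128 129 129 128 129 130 130 124  35  46  74 129 134 140 149 132 128 107
  54  49  49  51  49  48]
8 425 158 [233 233 232 233 234 237 233 117  52  40  92 192 220 218 246 241 228 185
  90  97  98 101  99  97]
cam [ 0.507 -0.08   0.356]
9 240 82 [130 130 129 131 128 130 129 126 140 217 236 247 254 239 222 192 145 126
 161 242 237 236 236 238]
9 320 82 [131 134 130 133 134 133 134 128 146 214 233 246 253 243 226 201 157 124
 132 163 246 240 238 237]
9 400 82 [224 225 206 213 230 247 248 248 250 251 252 250 250 236 196 179 164 118
 129 124 157 241 236 235]
```

View pics/z8.png

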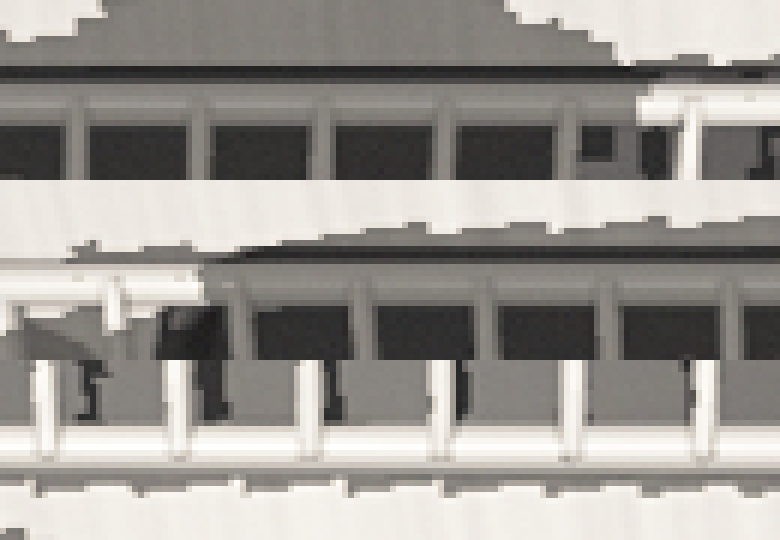

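```bash
python3 - <<'E'
from h import *
d=pickle.load(open('pics/w8.pkl','rb'));e=pickle.load(open('pics/w9.pkl','rb'))
rk=np.array([518.2,6.]);r=np.radians(-7.95);X=np.array([np.cos(r),np.sin(r)]);Y=np.array([-X[1],X[0]])
def yr(dd,u,v,z): 
    w=cast(dd,(u,v),z)[0,:2]*1000-rk;return round(w@X,1),round(w@Y,1)
for u in(200,280,342,425): print('+y tray base',yr(d,u,165.5,0),'rail',yr(d,u,168,.0255),yr(d,u,168,.028),'rail inner',yr(d,u,175.3,.03))
for u in(170,240,320,400,450): print('-y rail outer',yr(e,u,98.3,.026),'inner',yr(e,u,89.7,.03),' tray inner limit', yr(e,u,89.7,.018),'outer limit',yr(e,u,98.3,.018))
# w8 other side: -y rail and tray rim ends
g=cv2.cvtColor(d['color'],cv2.COLOR_BGR2GRAY)
print(g[322:342,280],g[322:342,342])
print(g[200,160:200],g[200,425:475]); print(yr(d,182,200,.018),yr(d,446,200,.018))
E
```

```text
+y tray base (np.float64(-100.6), np.float64(79.5)) rail (np.float64(-93.5), np.float64(80.8)) (np.float64(-92.8), np.float64(81.2)) rail inner (np.float64(-92.8), np.float64(75.5))
+y tray base (np.float64(-29.8), np.float64(79.5)) rail (np.float64(-27.7), np.float64(80.8)) (np.float64(-27.5), np.float64(81.2)) rail inner (np.float64(-27.5), np.float64(75.5))
+y tray base (np.float64(25.0), np.float64(79.5)) rail (np.float64(23.3), np.float64(80.8)) (np.float64(23.1), np.float64(81.2)) rail inner (np.float64(23.1), np.float64(75.5))
+y tray base (np.float64(98.5), np.float64(79.5)) rail (np.float64(91.7), np.float64(80.9)) (np.float64(91.0), np.float64(81.2)) rail inner (np.float64(90.9), np.float64(75.6))
-y rail outer (np.float64(-112.4), np.float64(-79.3)) inner (np.float64(-110.3), np.float64(-73.1))  tray inner limit (np.float64(-114.4), np.float64(-72.6)) outer limit (np.float64(-115.1), np.float64(-79.1))
-y rail outer (np.float64(-57.9), np.float64(-79.1)) inner (np.float64(-56.9), np.float64(-73.0))  tray inner limit (np.float64(-59.0), np.float64(-72.5)) outer limit (np.fl
[... 549 characters left out ...]
(np.float64(107.3), np.float64(-72.2)) outer limit (np.float64(108.0), np.float64(-78.6))
[ 41  35  37  39  34  34  41  48  55  53 113 173 161 207 240 255 236 226
 238 237] [ 40  36  39  39  39  42  61  75  58  55 117 175 162 209 239 254 234 224
 239 236]
[127 130 135 133 127 125 111 110 125 124 129 133 127 116 121 133 106  53
  45  48  46  39  40  37  32  33  34  40  47  50 109 137 130 107  68  44
  45  50  47  48] [ 50  45  77  98  97  86 153 228 243 222 138  88  92  93  95  92  94  76
  44  36  35  35  35  42  41  44 142 220 244 235 227 239 192 136 143 119
 131 133 130 127 142 214 230 173 158 204 229 245 243 231]
(np.float64(-113.6), np.float64(52.3)) (np.float64(114.2), np.float64(52.4))
```

```bash
python3 - <<'E'
from h import *
d=pickle.load(open('pics/w8.pkl','rb'))
rk=np.array([518.2,6.]);r=np.radians(-7.95);X=np.array([np.cos(r),np.sin(r)]);Y=np.array([-X[1],X[0]])
def xr(u,v,z): return ((cast(d,(u,v),z)[0,:2]*1000-rk)@X).round(1)
print('tray ends',xr(176.6,200,.018),xr(450.7,200,.018))
k=np.array([(147.5,169),(478,169)]);print('rack ends',xr(*k[0],.028),xr(*k[1],.028))
E
python3 -m inch '85 0 0 -80 0; 85 0 0 -80 0; 85 0 0 -80 0;85 0 0 -80 0'; python3 -c "
from h import *
a=snap('top','top10')['color'];b=cv2.imread('pics/top0.png');cv2.imwrite('pics/top10x.png',np.hstack([b[150:345,80:460],a[150:345,80:460]]))
for n,(x0,x1,y0,y1) in dict(sweet=(335,365,160,190),filled=(495,575,265,340),stack=(380,455,255,330),tub=(80,150,280,330)).items(): print(n,np.abs(a[y0:y1,x0:x1].astype(int)-b[y0:y1,x0:x1]).mean())
s=env.observe();print(s['time_s'],s['position'])"
```

```text
tray ends -118.3 118.3
rack ends -135.8 134.4
time_s: 16.85
position: [0.4953, -0.1591, 0.2921]
tool_rot: [[0.137, 0.991, -0.002], [0.991, -0.137, 0.001], [0.001, -0.002, -1.0]]
ft_force: [-1.4, -0.0, 0.4]
grip_width: 0.085
sweet 5.866296296296296
filled 4.343666666666667
stack 24.66477037037037
tub 5.890380952380952
16.9 [ 0.49526185 -0.15922517  0.29196208]
```

View pics/top10x.png

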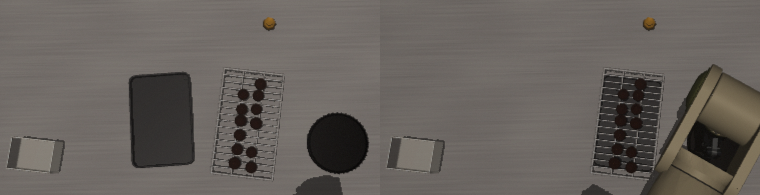

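The tray is centred and parallel, the rack is in the same place in the before and after pictures, and the arm is clear of everything.

```bash
python3 -c "
from h import *
a=pickle.load(open('pics/top7.pkl','rb'))['color'][255:330,395:455].astype(int);b=cv2.imread('pics/top0.png')[255:330,395:455];print('stack diff',np.abs(a-b).mean())
print(env.close_job())"
```

```text
stack diff 5.500222222222222
the job is handed in; nothing more can be done
None
```

I pushed the tray with both open fingertips against its outer long wall. It went through a gentle arc to line up with the rack, then straight in under it. The tray stayed on the bench throughout, the arm was well clear at hand-in, and the job was handed in at about 17 s of the 72 s allowed.

| Last check | Reading |
|---|---|
| Yaw against the rack | about 0° |
| Tray ends along the rack's length | ±118 mm, against rack ends at −136 and +134 mm, so centred within about 1 mm |
| +y long edge | about 1 mm inside the rack's rail |
| −y long edge | hidden under its rail, with no overhang visible |
| Force at the end of each move | under about 2 N, no more than the readings before contact |
| Rack and other things | no shift seen in the top views before and after |

- **Small disagreements:** the tray's ends measured 237 mm apart rather than 240 mm. If the tray is its full 160 mm wide, the +y reading puts its −y edge about 1 mm outside the rail, though the picture shows no overhang. Both are within the calibration error of about 2 mm.
- **Stack check:** the arm hid the tray stack in the very last top view. I checked it instead in an earlier one, taken after the push, where it had not moved.

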